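# Put the jars back in their stands by width

### The arm

A 7-joint arm with a two-finger parallel gripper is mounted at the origin on a cart in front of the work surface, level with it; the furniture and walls round the work are solid. World frame = base frame: x ahead of the robot, y to its left, z up, the work surface at z = 0. Lengths are in m, angles in rad, forces in N, time in s.
With the tool pointing down it reaches from about 0.425 to 0.825 m from the base axis. Payload 3.6 kg.
Tool frame: the origin (TCP) lies midway between the tips of the shut fingers; the grasp point (between the pads) lies 19 mm behind it; z points along the fingers, y is the line along which they close (so a half turn about z gives the same grasp; the last joint's range is limited). The gripper opens to 93 mm and grips with 3 to 60 N. Pads are 15 mm wide; open, the fingers measure 128 mm over their backs; the gripper's body (75 mm by 188 mm) begins 65 mm behind the grasp point.
Start: joints at [-1.337, 0.615, -0.013, 1.423, 0.008, 1.103, -0.04], TCP at [0.167, 0.628, 0.219] pointing down, gripper open.
Joint ranges: [-3.12, 3.12], [-0.3, 2.06], [-1.34, 1.32], [0.26, 2.42], [-1.36, 4.5], [0.01, 1.98], [-2.84, 2.84]. Speed limits (rad/s): [2.79, 2.79, 3.14, 3.14, 3.14, 3.14, 3.14].

### API

Orientations are given as a 3x3 rotation matrix whose columns are the frame's x, y, z axes.
In Python, from rig import arm gives the robot as it stands.
- The arm moves only by the shell command python3 -m inch 'ROWS'. ROWS is JSON, a list that holds one entry, the list of rows, each a list of 7 numbers: the turn, a rotation vector about the tool's x, y, z in units of 0.08 rad (1.0 is 0.08 rad), then the shift along the tool's x, y, z in units of 0.02 m (1.0 is 0.02 m), then the opening, from 0 (shut) to 1 (fully open). In form: [[[wx, wy, wz, dx, dy, dz, jaw], ...]]. A call has 1 to 12 rows; each row shifts and turns the commanded pose from where the row before left it, along the tool's axes as they then stand; what a row does not reach is not made up. A row lasts 1/12 s, in which the tool goes at most 41.7 mm and 7.16 degrees, less where a joint would pass 70% of its speed; a pose out of reach is approached as far as the arm can. A call with a number of a shift or a turn outside -1 to 1 is refused whole. A call with a gripper value outside its range is refused whole. The fingers move at their own pace and stop on an object; the grip force is fixed at half the most. Time passes only in rows, so rows that do not move let the fingers close. It gives the time, the measured TCP pose, the force, the opening and the grip force at its end, in the units of the state.
- arm.get_state(): the state, without advancing time (a new reading comes with each control period).
- arm.grab_frame(name): name is "scene" or "top"; returns (picture, depth): 400x640x3 uint8, red, green, blue; 400x640 float32, m along the optical axis (not along the pixel's ray), 0 where there is no reading.
- arm.camera_info(name): a dict with "camera_matrix" (3x3 intrinsics, pixels), "T" (4x4, takes a point from camera to world coordinates). Camera axes: x right, y up, looking along -z (the intrinsics and any distortion apply to the point x, -y, -z); pixel columns grow to the right and rows downward; lengths in m; the calibration is good to about 2 mm. A picture is of the moment at which its call begins. camera_info takes no time and is no camera call.
- arm.finish_job(): hands the job in; it is judged then, once.
The state is a dict: "t": time; "qpos": joint angles; "joint_vel": joint speeds; "effort": joint torques, N m; "ee_pos": TCP position; "ee_rot": TCP orientation; "ft_force": force on the tool from outside, world axes, zero at the start; "wrist_torque": the same for the moment, N m; "opening": opening from 0.0 (shut) to 1.0 (fully open); "grip_force": force on a finger pad.
Only numpy, scipy, OpenCV 4.12 (cv2) and the standard library are available. Lean on these libraries where they do the work, as an engineer would, in place of code of your own. Each camera call takes 0.05 s, during which the arm holds its last target. There are 200 camera calls.

### The job

Put the three screw-cap jars away in the three round wooden stands, matched by width: the narrowest jar in the smallest stand, the middle one in the middle stand and the widest in the largest. Set each jar down without dropping it, upright and flat on the floor of the recess. Leave the other round things, the solder reel, the loupe and the black speaker, where they are.

Things in the scene. Friction and masses are not known exactly. Their poses are not given: they have to be found in the camera images.
- grease_jar: The narrowest jar: squat white screw-cap jar with a ribbed red cap, 33 mm across, 28 mm high. Origin at the centre of its underside, z up; loose, starts upright on the worktop.
- paste_jar: The middle jar: white and green screw-cap jar with a ribbed white cap, 40 mm across, 45 mm high (the tallest, but not the widest). Origin at the centre of its underside, z up; loose, starts upright on the worktop.
- flux_jar: The widest jar: white screw-cap jar with a ribbed black cap, 48 mm across, 34 mm high. Origin at the centre of its underside, z up; loose, starts upright on the worktop.
- stand_small: The smallest jar stand: low round wooden dish, 65 mm across outside, with a flat-bottomed round recess 49 mm across; recess floor 4 mm and rim top 9 mm above its underside. Fixed to the worktop. Origin at the centre of its underside, z up.
- stand_medium: The middle jar stand: low round wooden dish, 76 mm across outside, with a flat-bottomed round recess 58 mm across; recess floor 4 mm and rim top 9 mm above its underside. Fixed to the worktop. Origin at the centre of its underside, z up.
- stand_large: The largest jar stand: low round wooden dish, 88 mm across outside, with a flat-bottomed round recess 68 mm across; recess floor 4 mm and rim top 9 mm above its underside. Fixed to the worktop. Origin at the centre of its underside, z up.
- solder_spool: Bystander: reel of solder wire with blue flanges, 54 mm across, 34 mm high, standing on a flange. Origin at the centre of its underside; loose.
- loupe: Bystander: black eye loupe, 43 mm across, 26 mm high, standing on its rim. Origin at the centre of its underside; loose.
- speaker_puck: Bystander: plain black round speaker, 62 mm across, 30 mm high. Origin at the centre of its underside; loose.
Things that resemble listed ones, but are neither listed nor needed, are in the scene too. What is shaped like the flux_jar but orange is not meant. What is shaped like the paste_jar but orange is not meant.

How it is judged:
By the outcome, as a careful person would: the job done as asked, in the order asked, and still so for the second after the job is handed in, with the robot touching nothing.
It also fails if it takes over 96 s, if anything falls off the work surface, if the arm or the gripper's body presses on something with over 40 N, if the wrist force passes 120 N, or if a joint passes its speed limit or range.

## Working session

There is one attempt and no reset: what is moved stays moved. The work goes in short steps, Python scripts to look and compute and a shell command to move; the robot and the scene stay as the last step left them, time stands still between calls to the robot, and variables do not carry over. Pictures are saved under pics/ and viewed, at most 14 in all, crops included, and the job is handed in when it is done.

```bash
mkdir -p pics; cat > h.py <<'E'
import numpy as np, cv2
from rig import arm
def grab(n,f=None):
    p,d=arm.grab_frame(n)
    if f: cv2.imwrite('pics/'+f,cv2.cvtColor(p,cv2.COLOR_RGB2BGR))
    return p,d
def cloud(n,d):
    i=arm.camera_info(n);K=np.array(i['camera_matrix']);T=np.array(i['T'])
    v,u=np.mgrid[:d.shape[0],:d.shape[1]]
    P=np.stack([(u-K[0,2])/K[0,0]*d,-(v-K[1,2])/K[1,1]*d,-d],-1)
    return P@T[:3,:3].T+T[:3,3]
E
python3 - <<'E'
from h import *
for n in('scene','top'):
    p,d=grab(n,n+'1.png');print(n,arm.camera_info(n)); np.savez(n+'1.npz',p=p,d=d)
print(arm.get_state())
E
```

```text
scene {'camera_matrix': array([[507.31824294,   0.        , 320.35922516],
       [  0.        , 507.31824294, 201.58936441],
       [  0.        ,   0.        ,   1.        ]]), 'T': array([[ 0.53140567,  0.41132875, -0.7405516 , -0.36016937],
       [-0.84671834,  0.23107673, -0.47924065, -0.51346394],
       [-0.02600121,  0.88170982,  0.47107508,  0.59422094],
       [ 0.        ,  0.        ,  0.        ,  1.        ]])}
top {'camera_matrix': array([[454.03030946,   0.        , 322.1245172 ],
       [  0.        , 454.03030946, 206.71225642],
       [  0.        ,   0.        ,   1.        ]]), 'T': array([[ 0.00283132,  0.99595752, -0.08978089,  0.38836025],
       [-0.99982465,  0.00448136,  0.0181823 ,  0.03888121],
       [ 0.01851114,  0.08971367,  0.99579556,  1.19661308],
       [ 0.        ,  0.        ,  0.        ,  1.        ]])}
{'t': 0.1, 'qpos': array([-1.33749484,  0.61582021, -0.01262642,  1.42475036,  0.00808857,
        1.10338318, -0.04038712]), 'joint_vel': array([ 0.00100963, -0.00118464,  0.00072461, -0.00574128,  0.00095885,
       -0.00097265, -0.00155692]), 'effort': array([ 1.26070383e-03, -4.60043085e+01,  2.09964621e-01, -1.66243815e+01,
       -6.12157839e-02,  1.69895153e-02,  1.15110420e-04]), 'ee_pos': array([0.16677432, 0.62750006, 0.21759458]), 'ee_rot': array([[-9.66461898e-01,  2.56809388e-01, -5.81416659e-04],
       [ 2.56810046e-01,  9.66459309e-01, -2.23710443e-03],
       [-1.25938751e-05, -2.31138983e-03, -9.99997329e-01]]), 'ft_force': array([-0.74995807,  0.77472247, -0.10745891]), 'wrist_torque': array([ 0.10442826, -0.00755729, -0.0220352 ]), 'grip_force': 0.0, 'opening': 0.9975826787246937}
```

View pics/top1.png

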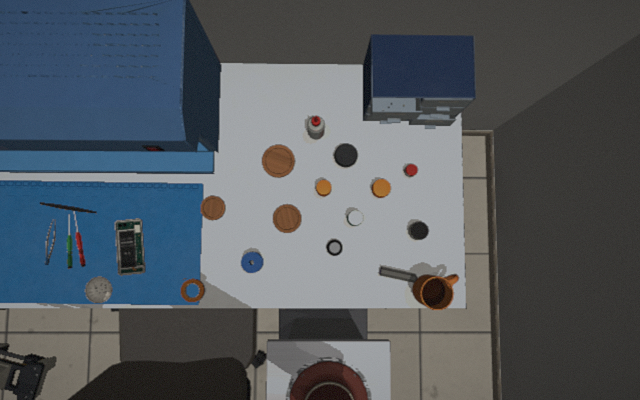

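View pics/scene1.png

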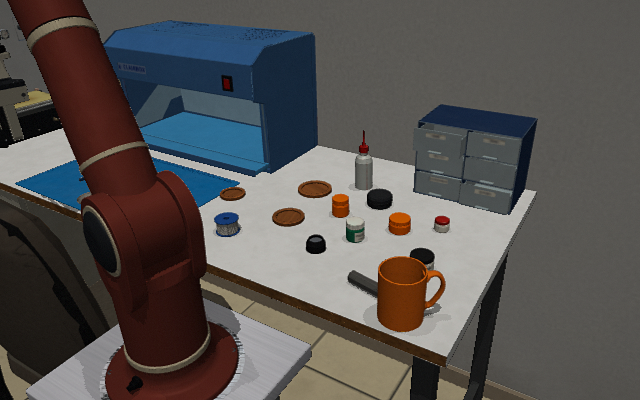

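Top view candidates:
- **Grease jar:** red cap at (411,170). The bottle tip at (316,122) could be confused with it.
- **Paste jar:** white at (355,217). The orange lookalike is at (323,187).
- **Flux jar:** black at (418,230), with a white body in the scene view at (422,258). Possible confusions are the speaker (346,155), the loupe (334,247) and the orange lookalike (381,188).
- **Stands:** small (213,208), medium (287,218), large (278,160). The orange ring at (193,290) is not a stand.

Next I'll measure these and take one close crop.

```bash
cat > m.py <<'E'
from h import *
import sys
def fit(C,c,r,z0,z1):
    m=(np.hypot(C[...,0]-c[0],C[...,1]-c[1])<r)&(C[...,2]>z0)&(C[...,2]<z1)
    return C[m],m
if __name__=='__main__':
    D={n:np.load(n+'1.npz') for n in('top','scene')}
    Cs={n:cloud(n,D[n]['d']) for n in D}
    px=dict(grease=(411,170),paste=(355,217),flux=(418,230),small=(213,208),med=(287,218),large=(278,160),speaker=(346,155),loupe=(334,247),spool=(252,262),or1=(323,187),or2=(381,188),bottle=(316,126),mug=(433,291),grey=(397,272))
    for k,(u,v) in px.items():
        c=Cs['top'][v,u]; 
        for n in Cs:
            h=c[2]; st=k in('small','med','large')
            lo,hi=(0.006,0.02) if st else (max(h-.008,.012),h+.012)
            P,m=fit(Cs[n],c,.055 if st else .04,lo,hi)
            if len(P)<5: print(k,n,'few',c);continue
            (x,y),r=cv2.minEnclosingCircle(P[:,:2].astype(np.float32))
            print(k,n,np.round(c,3),len(P),'centre',np.round([x,y],4),'diam mm',round(2000*r,1),'z med/max',np.round([np.median(P[:,2]),P[:,2].max()],4),'R',round(np.hypot(x,y),3))
    for n in Cs:
        C=Cs[n];m=(C[...,0]>.45)&(C[...,0]<.75)&(abs(C[...,1]+.1)<.25)&(abs(C[...,2])<.02)
        print(n,'table z',np.median(C[m][:,2]))
    p=D['scene']['p'][170:300,280:460]
    cv2.imwrite('pics/crop1.png',cv2.cvtColor(cv2.resize(p,None,fx=4,fy=4,interpolation=2),4))
E
python3 m.py
```

```text
grease top [ 0.592 -0.215  0.025] 124 centre [ 0.593 -0.216] diam mm 32.2 z med/max [0.0283 0.0343] R 0.631
grease scene [ 0.592 -0.215  0.025] 145 centre [ 0.5921 -0.2145] diam mm 34.8 z med/max [0.0275 0.0312] R 0.63
paste top [ 0.466 -0.066  0.045] 189 centre [ 0.4665 -0.0676] diam mm 39.5 z med/max [0.0455 0.0529] R 0.471
paste scene [ 0.466 -0.066  0.045] 179 centre [ 0.4632 -0.0665] diam mm 41.2 z med/max [0.0453 0.0486] R 0.468
flux top [ 0.434 -0.229  0.034] 266 centre [ 0.4342 -0.233 ] diam mm 47.1 z med/max [0.0347 0.0406] R 0.493
flux scene [ 0.434 -0.229  0.034] 285 centre [ 0.4346 -0.2322] diam mm 49.0 z med/max [0.0344 0.0374] R 0.493
small top [0.491 0.304 0.002] 339 centre [0.4923 0.3068] diam mm 104.3 z med/max [0.0085 0.0157] R 0.58
small scene [0.491 0.304 0.002] 177 centre [0.4934 0.3162] diam mm 93.0 z med/max [0.0088 0.013 ] R 0.586
med top [0.466 0.109 0.002] 418 centre [0.4664 0.1085] diam mm 107.9 z med/max [0.0086 0.0158] R 0.479
med scene [0.466 0.109 0.002] 274 centre [0.4644 0.1105] diam mm 79.4 z med/max [0.0091 0.0129] R 0.477
large top [0.62  0.135 0.0
[... 1216 characters left out ...]
0.689 0.034 0.094] 103 centre [0.698  0.0345] diam mm 40.3 z med/max [0.0892 0.1052] R 0.699
bottle scene [0.689 0.034 0.094] 101 centre [0.6943 0.036 ] diam mm 39.7 z med/max [0.0918 0.1049] R 0.695
mug top [ 0.28  -0.262  0.043] 549 centre [ 0.2798 -0.2617] diam mm 73.0 z med/max [0.0412 0.0544] R 0.383
mug scene [ 0.28  -0.262  0.043] 352 centre [ 0.28   -0.2604] diam mm 79.7 z med/max [0.0455 0.0545] R 0.382
grey top [ 0.327 -0.175  0.025] 258 centre [ 0.3264 -0.1751] diam mm 79.8 z med/max [0.0225 0.0283] R 0.37
grey scene [ 0.327 -0.175  0.025] 265 centre [ 0.319  -0.1676] diam mm 70.1 z med/max [0.0225 0.0273] R 0.36
top table z 0.001943447842981838
scene table z 0.0020231375545293195
```

View pics/crop1.png

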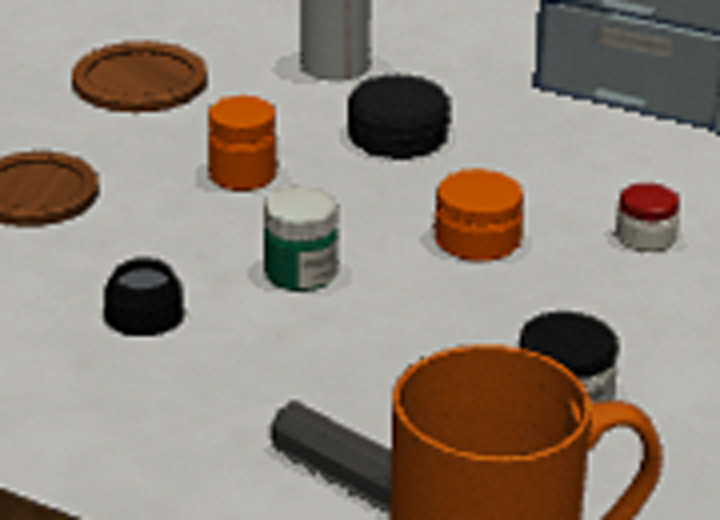

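The crop shows the red-capped grease jar (upper right), the green and white paste jar (centre) and the black-capped flux jar with a white body behind the mug. The orange ones are decoys. The stands' circle fits picked up outliers, so I'll refit them by colour and map the tall obstacles.

```bash
python3 - <<'E'
from h import *
D={n:np.load(n+'1.npz') for n in('top','scene')}
for n in D:
    C=cloud(n,D[n]['d']);p=D[n]['p']
    hsv=cv2.cvtColor(p,cv2.COLOR_RGB2HSV)
    for k,c,R in(('small',(.491,.304),.0325),('med',(.466,.109),.038),('large',(.619,.135),.044)):
        m=(np.hypot(C[...,0]-c[0],C[...,1]-c[1])<R+.02)&(hsv[...,0]<20)&(hsv[...,1]>90)&(abs(C[...,2])<.03)
        P=C[m];h=cv2.convexHull(P[:,:2].astype(np.float32))[:,0]
        (x,y),r=cv2.minEnclosingCircle(h)
        rr=np.hypot(P[:,0]-x,P[:,1]-y)
        print(k,n,np.round([x,y],4),'diam',round(2000*r,1),'floor z',np.round(np.median(P[rr<.7*R][:,2]),4),'rim z',np.round(np.percentile(P[rr>.8*R][:,2],[50,90]),4))
C=cloud('top',D['top']['d'])
for nm,b in(('hood',(.3,.95,.15,.45)),('cabinet',(.6,1,-.4,-.1)),('mug',(.15,.4,-.4,-.15)),('bottle',(.65,.75,-.02,.08))):
    for z in(.05,.1):
        m=(C[...,0]>b[0])&(C[...,0]<b[1])&(C[...,1]>b[2])&(C[...,1]<b[3])&(C[...,2]>z)
        if m.any(): print(nm,z,'min',C[m].min(0).round(3),'max',C[m].max(0).round(3))
E
```

```text
small top [0.4925 0.3038] diam 63.0 floor z 0.0048 rim z [0.0103 0.013 ]
med top [0.4649 0.1102] diam 73.1 floor z 0.0052 rim z [0.0096 0.0127]
large top [0.6174 0.1343] diam 85.9 floor z 0.0051 rim z [0.0099 0.013 ]
small scene [0.4902 0.3049] diam 69.6 floor z 0.0052 rim z [0.0085 0.0113]
med scene [0.4641 0.1107] diam 79.3 floor z 0.0053 rim z [0.0091 0.0113]
large scene [0.617  0.1276] diam 100.8 floor z 0.0055 rim z [0.0085 0.0109]
hood 0.05 min [0.591 0.15  0.05 ] max [0.893 0.45  0.355]
hood 0.1 min [0.591 0.15  0.1  ] max [0.893 0.45  0.355]
cabinet 0.05 min [ 0.687 -0.4    0.05 ] max [ 0.894 -0.1    0.327]
cabinet 0.1 min [ 0.687 -0.4    0.1  ] max [ 0.894 -0.1    0.327]
mug 0.05 min [ 0.243 -0.313  0.05 ] max [ 0.325 -0.217  0.107]
mug 0.1 min [ 0.243 -0.295  0.1  ] max [ 0.321 -0.218  0.107]
bottle 0.05 min [0.676 0.014 0.051] max [0.717 0.055 0.16 ]
bottle 0.1 min [0.687 0.025 0.103] max [0.709 0.044 0.16 ]
```

```bash
python3 - <<'E'
from h import *
D=np.load('top1.npz');C=cloud('top',D['d'])
for x0,x1 in((.5,.6),(.6,.7),(.7,.8)):
    m=(C[...,0]>x0)&(C[...,0]<x1)&(C[...,1]>.15)&(C[...,1]<.5)&(C[...,2]>.04);print(x0,C[m].min(0).round(3) if m.any() else None)
E
python3 -m inch '[[[0,0,-0.8,0,0,0,0.7],[0,0,-0.8,0,0,0,0.7],[0,0,-0.8,0,0,0,0.7],[0,0,-0.85,0,0,0,0.7],[0,0,0,-0.5,-1,0,0.7],[0,0,0,-0.5,-1,0,0.7],[0,0,0,-0.5,-1,0,0.7],[0,0,0,-0.5,-1,0,0.7],[0,0,0,-0.5,-1,0,0.7],[0,0,0,-0.5,-1,0,0.7],[0,0,0,-0.5,-1,0,0.7],[0,0,0,-0.5,-1,0,0.7]]]'
```

```text
0.5 [0.58  0.291 0.04 ]
0.6 [0.6   0.291 0.041]
0.7 [0.7   0.291 0.04 ]
t: 1.1
ee_pos: [0.2472, 0.4668, 0.2183]
ee_rot: [[-1.0, -0.0, -0.0], [-0.0, 1.0, -0.001], [0.0, -0.001, -1.0]]
ft_force: [1.0, -0.3, -0.1]
opening: 0.702
grip_force: 0.0
```

```bash
python3 -m inch '[[[0,0,0,-0.5,-1,0,0.7],[0,0,0,-0.5,-1,0,0.7],[0,0,0,-0.5,-1,0,0.7],[0,0,0,-0.5,-1,0,0.7],[0,0,0,-0.5,-1,0,0.7],[0,0,0,-0.5,-1,0,0.7],[0,0,0,-0.5,-1,0,0.7],[0,0,0,-0.5,-1,0,0.7],[0,0,0,-0.5,-1,0,0.7],[0,0,0,-0.5,-1,0,0.7],[0,0,0,-0.5,-1,0,0.7],[0,0,0,-0.5,-1,0,0.7]]]'
python3 - <<'E'
from h import *
grab('top','top2.png')
E
```

```text
t: 2.1
ee_pos: [0.3671, 0.227, 0.2184]
ee_rot: [[-1.0, -0.0, -0.001], [-0.0, 1.0, -0.0], [0.001, -0.0, -1.0]]
ft_force: [0.1, -0.3, 0.3]
opening: 0.699
grip_force: 0.0
```

View pics/top2.png

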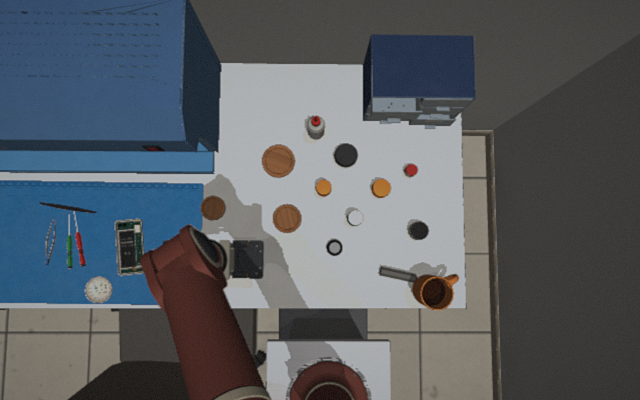

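The gripper body at (235,258) runs along world y, so it clears the cabinet. Continuing.

```bash
python3 -m inch '[[[0,0,0,-0.5,-1,0,0.7],[0,0,0,-0.5,-1,0,0.7],[0,0,0,-0.5,-1,0,0.7],[0,0,0,-0.5,-1,0,0.7],[0,0,0,-0.5,-1,0,0.7],[0,0,0,-0.5,-1,0,0.7],[0,0,0,-0.5,-1,0,0.7],[0,0,0,-0.5,-1,0,0.7],[0,0,0,-0.5,-1,0,0.7],[0,0,0,-0.5,-1,0,0.7],[0,0,0,-0.5,-1,0,0.7],[0,0,0,-0.5,-1,0,0.7]]]'
python3 -m inch '[[[0,0,0,-0.5,-1,0,0.7],[0,0,0,-0.5,-1,0,0.7],[0,0,0,-0.5,-1,0,0.7],[0,0,0,-0.5,-1,0,0.7],[0,0,0,-0.5,-1,0,0.7],[0,0,0,-0.5,-1,0,0.7],[0,0,0,-0.5,-1,0.5,0.7],[0,0,0,-0.5,-1,1,0.7],[0,0,0,-0.5,-1,1,0.7],[0,0,0,-0.75,-1,1,0.7],[0,0,0,0,-0.1,1,0.7],[0,0,0,0,0,0,0.7]]]'
```

```text
t: 3.15
ee_pos: [0.4871, -0.0126, 0.2184]
ee_rot: [[-1.0, -0.0, -0.001], [-0.0, 1.0, 0.0], [0.001, 0.0, -1.0]]
ft_force: [-0.3, 1.0, 0.4]
opening: 0.7
grip_force: 0.0
t: 4.15
ee_pos: [0.589, -0.2145, 0.1236]
ee_rot: [[-1.0, 0.003, -0.009], [0.003, 1.0, 0.002], [0.009, 0.002, -1.0]]
ft_force: [-0.7, 0.4, -0.9]
opening: 0.698
grip_force: 0.0
```

```bash
python3 -m inch '[[[0,0,0,0,0,1,0.7],[0,0,0,0,0,1,0.7],[0,0,0,0,0,1,0.7],[0,0,0,0,0,0.5,0.7],[0,0,0,0,0,0,0.7],[0,0,0,0,0,0,0.7]]]'
python3 - <<'E'
from h import *
p,d=grab('scene');q=p[150:280,340:520]
cv2.imwrite('pics/crop2.png',cv2.cvtColor(cv2.resize(q,None,fx=4,fy=4),4))
E
```

```text
t: 4.65
ee_pos: [0.5924, -0.2132, 0.0592]
ee_rot: [[-1.0, -0.001, 0.0], [-0.001, 1.0, 0.0], [-0.0, 0.0, -1.0]]
ft_force: [-0.4, -0.2, 0.5]
opening: 0.703
grip_force: 0.0
```

View pics/crop2.png

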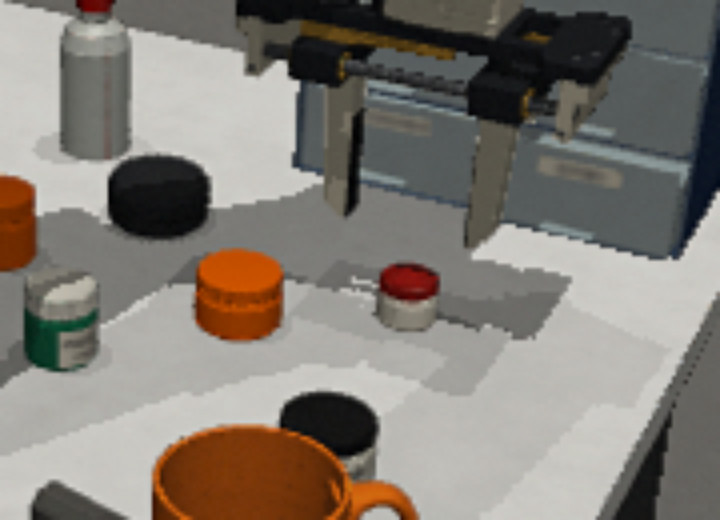

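The open fingers straddle the red-capped jar (crop 408,295) with free space around them. Descending and gripping.

```bash
python3 -m inch '[[[0,0,0,0,-0.1,0.7,0.7],[0,0,0,0,0,0.7,0.7],[0,0,0,0,0,0.7,0.7],[0,0,0,0,0,0.45,0.7],[0,0,0,0,0,0,0.7],[0,0,0,0,0,0,0.7],[0,0,0,0,0,0,0],[0,0,0,0,0,0,0],[0,0,0,0,0,0,0],[0,0,0,0,0,0,0],[0,0,0,0,0,0,0],[0,0,0,0,0,0,0]]]'
```

```text
t: 5.7
ee_pos: [0.5923, -0.2158, 0.008]
ee_rot: [[-1.0, -0.0, 0.0], [-0.0, 1.0, -0.0], [-0.0, -0.0, -1.0]]
ft_force: [-0.7, -0.8, 1.3]
opening: 0.335
grip_force: 30.0
```

```bash
python3 -m inch '[[[0,0,0,0,0,-0.5,0],[0,0,0,0,0,-0.6,0],[0,0,0,0,0,-1,0],[0,0,0,0,0,-1,0],[0,0,0,0,0,-1,0],[0,0,0,0.2,1,-1,0],[0,0,0,0.2,1,-1,0],[0,0,0,0.2,1,0,0],[0,0,0,0.2,1,0,0],[0,0,0,0.2,1,0,0],[0,0,0,0.2,1,0,0],[0,0,0,0.2,1,0,0]]]'
python3 -m inch '[[[0,0,0,0.2,1,0,0],[0,0,0,0.2,1,0,0],[0,0,0,0.2,1,0,0],[0,0,0,0.2,1,0,0],[0,0,0,0.2,1,0,0],[0,0,0,0.2,1,0,0],[0,0,0,0.2,1,0,0],[0,0,0,0.2,1,0,0],[0,0,0,0.2,1,0,0],[0,0,0,0.2,1,0,0],[0,0,0,0.2,1,0,0],[0,0,0,0.2,1,0,0]]]'
python3 -m inch '[[[0,0,0,0.2,1,0,0],[0,0,0,0.2,1,0,0],[0,0,0,0.2,1,0,0],[0,0,0,0.2,1,0,0],[0,0,0,0.2,1,0,0],[0,0,0,0,1,0,0],[0,0,0,0,1,0,0],[0,0,0,0,0,1,0],[0,0,0,0,0,1,0],[0,0,0,0,0,1,0],[0,0,0,0,0,1,0],[0,0,0,0,0,0,0]]]'
```

```text
t: 6.7
ee_pos: [0.5641, -0.0748, 0.1311]
ee_rot: [[-1.0, -0.0, 0.002], [-0.0, 1.0, -0.0], [-0.002, -0.0, -1.0]]
ft_force: [-0.3, 1.1, 0.2]
opening: 0.331
grip_force: 29.9
t: 7.7
ee_pos: [0.5161, 0.1653, 0.131]
ee_rot: [[-1.0, -0.0, 0.001], [-0.0, 1.0, 0.001], [-0.001, 0.001, -1.0]]
ft_force: [0.5, -0.3, -0.7]
opening: 0.333
grip_force: 29.9
t: 8.7
ee_pos: [0.4937, 0.3031, 0.0473]
ee_rot: [[-1.0, -0.001, -0.005], [-0.001, 1.0, -0.003], [0.005, -0.003, -1.0]]
ft_force: [-0.1, -1.0, -0.4]
opening: 0.337
grip_force: 29.9
```

```bash
python3 -m inch '[[[0,0,0,0.05,0,0.4,0],[0,0,0,0,0,0.4,0],[0,0,0,0,0,0,0],[0,0,0,0,0,0,0]]]'
python3 - <<'E'
from h import *
p,d=grab('scene');q=p[130:260,160:320]
cv2.imwrite('pics/crop3.png',cv2.cvtColor(cv2.resize(q,None,fx=4,fy=4),4))
E
```

```text
t: 9.03
ee_pos: [0.4953, 0.3044, 0.0342]
ee_rot: [[-1.0, -0.0, 0.001], [-0.0, 1.0, 0.0], [-0.001, 0.0, -1.0]]
ft_force: [-0.3, -0.1, -0.6]
opening: 0.331
grip_force: 29.9
```

View pics/crop3.png

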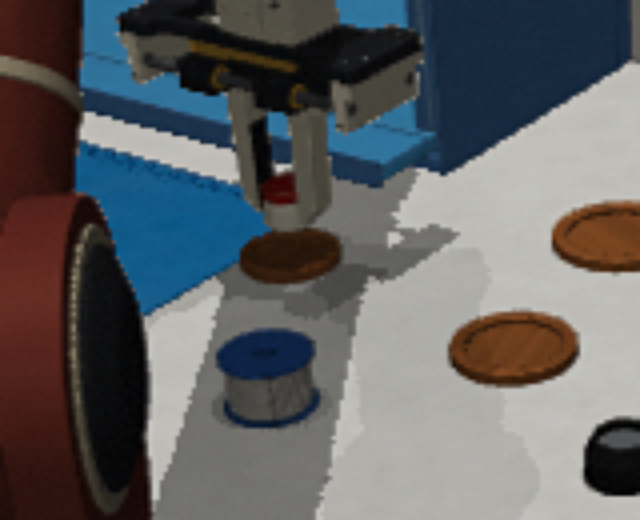

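The jar is held upright just above the small stand (crop 290,255). Next I'll trim x by −4 mm and lower.

```bash
python3 -m inch '[[[0,0,0,0.18,0,0.2,0],[0,0,0,0,0,0.3,0],[0,0,0,0,0,0.25,0],[0,0,0,0,0,0.2,0],[0,0,0,0,0,0.1,0],[0,0,0,0,0,0.05,0],[0,0,0,0,0,0,0],[0,0,0,0,0,0,0]]]'
```

```text
t: 9.75
ee_pos: [0.491, 0.304, 0.0119]
ee_rot: [[-1.0, -0.0, -0.001], [-0.0, 1.0, -0.001], [0.001, -0.001, -1.0]]
ft_force: [-2.0, -0.5, 3.3]
opening: 0.331
grip_force: 30.0
```

```bash
python3 -m inch '[[[0,0,0,0,0,0,0.6],[0,0,0,0,0,0,0.6],[0,0,0,0,0,0,0.6],[0,0,0,0,0,0,0.6],[0,0,0,0,0,-0.4,0.7],[0,0,0,0,0,-1,0.7],[0,0,0,0,0,-1,0.7],[0,0,0,0,0,-1,0.7],[0,0,0,0,0,-1,0.7],[0,0,0,0,0,-1,0.7],[0,0,0,0,-0.5,-1,0.7],[0,0,0,0,-1,0,0.7]]]'
python3 -m inch '[[[0,0,0,0.1,-1,0,0.7],[0,0,0,0.2,-1,0,0.7],[0,0,0,0.1,-1,0,0.7],[0,0,0,0.1,-1,0,0.7],[0,0,0,0.1,-1,0,0.7],[0,0,0,0.1,-1,0,0.7],[0,0,0,0.1,-1,0,0.7],[0,0,0,0.1,-1,0,0.7],[0,0,0,0.1,-1,0,0.7],[0,0,0,0.1,-1,0,0.7],[0,0,0,0.1,-1,0,0.7],[0,0,0,0.1,-1,0,0.7]]]'
python3 -m inch '[[[0,0,0,0,-1,0,0.7],[0,0,0,0,-1,0,0.7],[0,0,0,0,-1,0,0.7],[0,0,0,0,-1,0,0.7],[0,0,0,0,-1,0,0.7],[0,0,0,0,0,0.8,0.7],[0,0,0,0,0,0.8,0.7],[0,0,0,0,0,0,0.7],[0,0,0,0,0,0,0.7]]]'
python3 - <<'E'
from h import *
p,d=grab('scene');q=p[140:280,190:390]
cv2.imwrite('pics/crop4.png',cv2.cvtColor(cv2.resize(q,None,fx=4,fy=4),4))
p,d=grab('top');C=cloud('top',d)
m=(np.hypot(C[...,0]-.491,C[...,1]-.304)<.03)&(C[...,2]>.024)&(C[...,2]<.05);P=C[m]
print(len(P),cv2.minEnclosingCircle(P[:,:2].astype(np.float32)),np.median(P[:,2]))
E
```

```text
t: 10.75
ee_pos: [0.4935, 0.2785, 0.1442]
ee_rot: [[-1.0, -0.005, 0.008], [-0.005, 1.0, 0.007], [-0.008, 0.007, -1.0]]
ft_force: [1.5, 0.4, -0.1]
opening: 0.703
grip_force: 0.0
t: 11.75
ee_pos: [0.4655, 0.0333, 0.1403]
ee_rot: [[-1.0, -0.0, 0.001], [-0.0, 1.0, 0.0], [-0.001, 0.0, -1.0]]
ft_force: [0.9, -0.5, 0.3]
opening: 0.696
grip_force: 0.0
t: 12.5
ee_pos: [0.4652, -0.0657, 0.1077]
ee_rot: [[-1.0, -0.0, -0.001], [-0.0, 1.0, 0.0], [0.001, 0.0, -1.0]]
ft_force: [0.8, 1.0, 0.1]
opening: 0.702
grip_force: 0.0
126 ((0.49282822012901306, 0.30232760310173035), 0.01633385755121708) 0.032748052604901545
```

View pics/crop4.png

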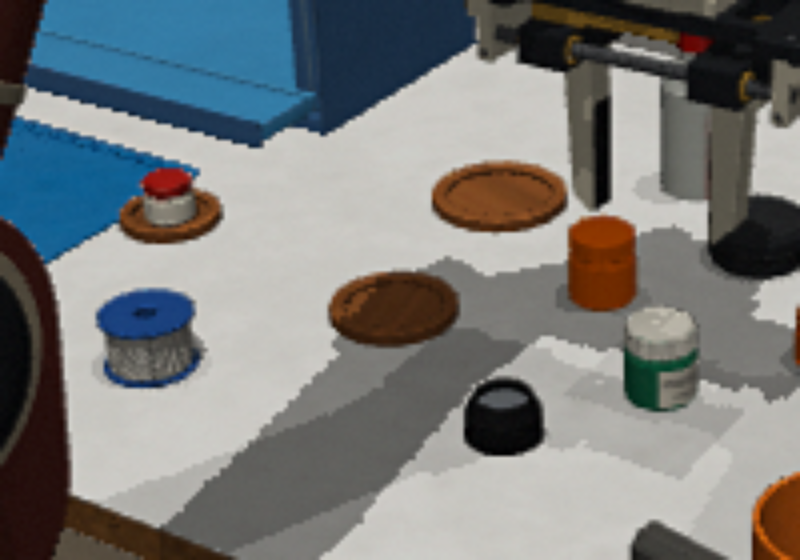

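The grease jar (crop 168,200) sits flat and centred in the small stand, with its top 4.4 mm higher than before. Next is the paste jar (crop 660,355).

```bash
python3 -m inch '[[[0,0,0,0,-0.07,1,0.7],[0,0,0,0,0,1,0.7],[0,0,0,0,0,0.8,0.7],[0,0,0,0,0,0.8,0.7],[0,0,0,0,0,0.7,0.7],[0,0,0,0,0,0.43,0.7],[0,0,0,0,0,0,0.7],[0,0,0,0,0,0,0.7],[0,0,0,0,0,0,0],[0,0,0,0,0,0,0],[0,0,0,0,0,0,0],[0,0,0,0,0,0,0]]]'
python3 -m inch '[[[0,0,0,0,0,0,0],[0,0,0,0,0,0,0]]]'
```

```text
t: 13.6
ee_pos: [0.4659, -0.0672, 0.0136]
ee_rot: [[-1.0, -0.0, 0.001], [-0.0, 1.0, -0.0], [-0.001, -0.0, -1.0]]
ft_force: [0.1, 0.1, 0.5]
opening: 0.465
grip_force: 0.0
t: 13.77
ee_pos: [0.4658, -0.0672, 0.0135]
ee_rot: [[-1.0, -0.0, 0.001], [-0.0, 1.0, -0.0], [-0.001, -0.0, -1.0]]
ft_force: [0.0, -0.5, 4.7]
opening: 0.415
grip_force: 30.0
```

```bash
python3 -m inch '[[[0,0,0,0,0,-0.5,0],[0,0,0,0,0,-0.8,0],[0,0,0,0,0,-1,0],[0,0,0,0,0,-1,0],[0,0,0,0,0.5,-1,0],[0,0,0,0,1,0,0],[0,0,0,0,1,0,0],[0,0,0,0,1,0,0],[0,0,0,0,1,0,0],[0,0,0,0,1,0,0],[0,0,0,0,1,0,0],[0,0,0,0,1,0,0]]]'
python3 -m inch '[[[0,0,0,0,0.8,0,0],[0,0,0,0,0.6,0,0],[0,0,0,0,0,0.8,0],[0,0,0,0,0,1,0],[0,0,0,0,0,0.8,0],[0,0,0,0,0,0.5,0],[0,0,0,0,0,0,0],[0,0,0,0,0,0,0]]]'
```

```text
t: 14.77
ee_pos: [0.465, 0.0837, 0.0995]
ee_rot: [[-1.0, -0.0, -0.0], [-0.0, 1.0, -0.0], [0.0, -0.0, -1.0]]
ft_force: [-0.1, 0.2, -1.1]
opening: 0.414
grip_force: 30.0
t: 15.43
ee_pos: [0.4652, 0.1107, 0.0371]
ee_rot: [[-1.0, 0.0, -0.001], [0.0, 1.0, -0.0], [0.001, -0.0, -1.0]]
ft_force: [0.8, -0.1, -0.4]
opening: 0.414
grip_force: 30.0
```

Target z ≈ 0.0175, so 0.98 units down, gently.

```bash
python3 -m inch '[[[0,0,0,0,0,0.3,0],[0,0,0,0,0,0.3,0],[0,0,0,0,0,0.2,0],[0,0,0,0,0,0.1,0],[0,0,0,0,0,0.05,0],[0,0,0,0,0,0.03,0],[0,0,0,0,0,0,0],[0,0,0,0,0,0,0]]]'
```

```text
t: 16.1
ee_pos: [0.4656, 0.1109, 0.0176]
ee_rot: [[-1.0, -0.0, 0.0], [-0.0, 1.0, 0.0], [-0.0, 0.0, -1.0]]
ft_force: [-0.2, -0.1, -0.9]
opening: 0.413
grip_force: 30.0
```

```bash
python3 -m inch '[[[0,0,0,0,0,0.02,0],[0,0,0,0,0,0.02,0],[0,0,0,0,0,0,0],[0,0,0,0,0,0,0]]]'
```

```text
t: 16.43
ee_pos: [0.4657, 0.1109, 0.0175]
ee_rot: [[-1.0, -0.0, 0.001], [-0.0, 1.0, 0.0], [-0.001, 0.0, -1.0]]
ft_force: [-1.2, 0.3, 6.5]
opening: 0.408
grip_force: 30.0
```

```bash
python3 -m inch '[[[0,0,0,0,0,0,0.65],[0,0,0,0,0,0,0.65],[0,0,0,0,0,0,0.65],[0,0,0,0,0,0,0.65],[0,0,0,0,0,-0.4,0.7],[0,0,0,0,0,-1,0.7],[0,0,0,0,0,-1,0.7],[0,0,0,0,0,-1,0.7],[0,0,0,0,0,-1,0.7],[0,0,0,0,0,-1,0.9],[0,0,0,0,-1,0,0.9],[0,0,0,0.1,-1,0,0.9]]]'
python3 -m inch '[[[0,0,0,0.1,-1,0,0.9],[0,0,0,0.1,-1,0,0.9],[0,0,0,0.1,-1,0,0.9],[0,0,0,0.1,-1,0,0.9],[0,0,0,0.1,-1,0,0.9],[0,0,0,0.1,-1,0,0.9],[0,0,0,0.1,-1,0,0.9],[0,0,0,0.1,-1,0,0.9],[0,0,0,0.1,-1,0,0.9],[0,0,0,0.1,-1,0,0.9],[0,0,0,0.1,-1,0,0.9],[0,0,0,0.1,-1,0,0.9]]]'
python3 -m inch '[[[0,0,0,0.1,-1,0,0.9],[0,0,0,0.1,-1,0,0.9],[0,0,0,0.1,-1,0,0.9],[0,0,0,0,-0.2,0.8,0.9],[0,0,0,0,0,0.8,0.9],[0,0,0,0,0,0,0.9],[0,0,0,0,0,0,0.9]]]'
python3 - <<'E'
from h import *
p,d=grab('scene');q=p[140:300,250:470]
cv2.imwrite('pics/crop5.png',cv2.cvtColor(cv2.resize(q,None,fx=3.5,fy=3.5),4))
p,d=grab('top');C=cloud('top',d)
m=(np.hypot(C[...,0]-.465,C[...,1]-.11)<.03)&(C[...,2]>.038)&(C[...,2]<.065);P=C[m]
print(len(P),cv2.minEnclosingCircle(P[:,:2].astype(np.float32)),np.median(P[:,2]))
E
```

```text
t: 17.43
ee_pos: [0.4648, 0.0718, 0.1265]
ee_rot: [[-1.0, -0.004, 0.004], [-0.004, 1.0, 0.001], [-0.004, 0.001, -1.0]]
ft_force: [-1.0, -0.9, -0.3]
opening: 0.865
grip_force: 0.0
t: 18.43
ee_pos: [0.4392, -0.1701, 0.1251]
ee_rot: [[-1.0, -0.0, 0.0], [-0.0, 1.0, -0.0], [-0.0, -0.0, -1.0]]
ft_force: [0.5, -0.3, -0.3]
opening: 0.902
grip_force: 0.0
t: 19.02
ee_pos: [0.4329, -0.2328, 0.0926]
ee_rot: [[-1.0, -0.0, -0.002], [-0.0, 1.0, 0.001], [0.002, 0.001, -1.0]]
ft_force: [0.2, 0.6, 0.2]
opening: 0.9
grip_force: 0.0
185 ((0.46637263894081116, 0.11009999364614487), 0.019545365124940872) 0.049725424798400475
```

View pics/crop5.png

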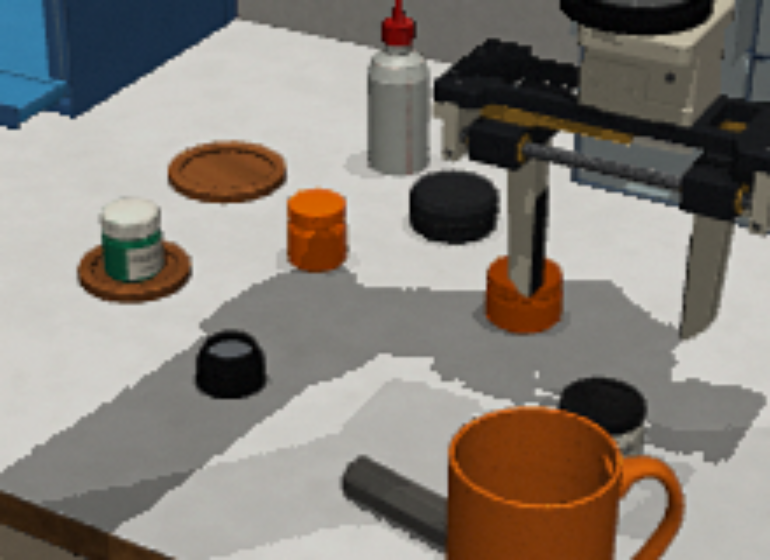

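The paste jar (crop 132,245) is upright and centred in the medium stand, with its top 4.2 mm higher. Next is the flux jar (crop 603,410), which the fingers straddle.

```bash
python3 -m inch '[[[0,0,0,-0.07,0,1,0.9],[0,0,0,0,0,1,0.9],[0,0,0,0,0,0.8,0.9],[0,0,0,0,0,0.7,0.9],[0,0,0,0,0,0.4,0.9],[0,0,0,0,0,0.23,0.9],[0,0,0,0,0,0,0.9],[0,0,0,0,0,0,0.9],[0,0,0,0,0,0,0],[0,0,0,0,0,0,0],[0,0,0,0,0,0,0],[0,0,0,0,0,0,0]]]'
python3 -m inch '[[[0,0,0,0,0,0,0],[0,0,0,0,0,0,0],[0,0,0,0,0,0,0]]]'
```

```text
t: 20.12
ee_pos: [0.4352, -0.2333, 0.0105]
ee_rot: [[-1.0, -0.0, 0.001], [-0.0, 1.0, -0.0], [-0.001, -0.0, -1.0]]
ft_force: [-0.2, 0.2, 0.3]
opening: 0.667
grip_force: 0.0
t: 20.37
ee_pos: [0.435, -0.2331, 0.0101]
ee_rot: [[-1.0, -0.0, 0.0], [-0.0, 1.0, -0.0], [-0.0, -0.0, -1.0]]
ft_force: [-0.1, -0.9, 0.8]
opening: 0.486
grip_force: 29.9
```

```bash
python3 -m inch '[[[0,0,0,0,0,-0.5,0],[0,0,0,0,0,-1,0],[0,0,0,0,0,-1,0],[0,0,0,0,0,-1,0],[0,0,0,0,0,-1,0],[0,0,0,0,0,-1,0],[0,0,0,-0.5,1,0,0],[0,0,0,-0.5,1,0,0],[0,0,0,-0.5,1,0,0],[0,0,0,-0.5,1,0,0],[0,0,0,-0.5,1,0,0],[0,0,0,-0.5,1,0,0]]]'
python3 -m inch '[[[0,0,0,-0.5,1,0,0],[0,0,0,-0.5,1,0,0],[0,0,0,-0.5,1,0,0],[0,0,0,-0.5,1,0,0],[0,0,0,-0.5,1,0,0],[0,0,0,-0.5,1,0,0],[0,0,0,-0.5,1,0,0],[0,0,0,-0.5,1,0,0],[0,0,0,-0.5,1,0,0],[0,0,0,-0.5,1,0,0],[0,0,0,-0.5,1,0,0],[0,0,0,-0.5,1,0,0]]]'
python3 -m inch '[[[0,0,0,-0.1,0.3,0,0],[0,0,0,0,0,0.8,0],[0,0,0,0,0,1,0],[0,0,0,0,0,1,0],[0,0,0,0,0,0.8,0],[0,0,0,0,0,0.4,0],[0,0,0,0,0,0,0],[0,0,0,0,0,0,0]]]'
```

```text
t: 21.37
ee_pos: [0.495, -0.1121, 0.1207]
ee_rot: [[-1.0, -0.0, -0.0], [-0.0, 1.0, 0.0], [0.0, 0.0, -1.0]]
ft_force: [0.2, -0.1, -1.2]
opening: 0.484
grip_force: 29.9
t: 22.37
ee_pos: [0.6148, 0.1279, 0.1205]
ee_rot: [[-1.0, -0.0, -0.001], [-0.0, 1.0, -0.0], [0.001, -0.0, -1.0]]
ft_force: [-0.7, -0.4, -0.6]
opening: 0.485
grip_force: 29.9
t: 23.03
ee_pos: [0.6168, 0.1322, 0.0404]
ee_rot: [[-1.0, 0.0, -0.0], [0.0, 1.0, -0.0], [0.0, -0.0, -1.0]]
ft_force: [-1.0, 0.7, -0.2]
opening: 0.485
grip_force: 29.9
```

Target z ≈ 0.014, so 1.32 units down plus a small margin.

```bash
python3 -m inch '[[[0,0,0,0,0.07,0.4,0],[0,0,0,0,0,0.4,0],[0,0,0,0,0,0.3,0],[0,0,0,0,0,0.1,0],[0,0,0,0,0,0.07,0],[0,0,0,0,0,0.05,0],[0,0,0,0,0,0,0],[0,0,0,0,0,0,0]]]'
```

```text
t: 23.7
ee_pos: [0.6165, 0.1342, 0.0142]
ee_rot: [[-1.0, -0.0, -0.001], [-0.0, 1.0, 0.0], [0.001, 0.0, -1.0]]
ft_force: [-2.3, -0.2, 3.6]
opening: 0.486
grip_force: 30.0
```

```bash
python3 -m inch '[[[0,0,0,0,0,0,0.9],[0,0,0,0,0,0,0.9],[0,0,0,0,0,0,0.9],[0,0,0,0,0,0,0.9],[0,0,0,0,0,0,0.9],[0,0,0,0,0,-0.4,0.9],[0,0,0,0,0,-1,0.9],[0,0,0,0,0,-1,0.9],[0,0,0,0,0,-1,0.9],[0,0,0,0,0,-1,0.9],[0,0,0,0,0,-1,0.9],[0,0,0,0,0,-1,0.9]]]'
python3 -m inch '[[[0,0,0,0.5,-1,-1,0.9],[0,0,0,0.5,-1,-1,0.9],[0,0,0,0.5,-1,-1,0.9],[0,0,0,0.5,-1,0,0.9],[0,0,0,0.5,-1,0,0.9],[0,0,0,0.5,-1,0,0.9],[0,0,0,0.5,-1,0,0.9],[0,0,0,0.5,-1,0,0.9],[0,0,0,0.5,-1,0,0.9],[0,0,0,0,0,0,0.9],[0,0,0,0,0,0,0.9],[0,0,0,0,0,0,0.9]]]'
python3 - <<'E'
from h import *
grab('scene','scene9.png')
p,d=grab('top');C=cloud('top',d)
for x,y,z in((.617,.134,.038),(.465,.11,.049),(.491,.304,.032),(.631,-.044,.03),(.39,-.014,.02)):
    m=(np.hypot(C[...,0]-x,C[...,1]-y)<.036)&(C[...,2]>z-.008)&(C[...,2]<z+.014);P=C[m]
    print(len(P),len(P) and (cv2.minEnclosingCircle(P[:,:2].astype(np.float32)),np.median(P[:,2])))
E
```

```text
t: 24.7
ee_pos: [0.6169, 0.1342, 0.1433]
ee_rot: [[-1.0, -0.0, 0.001], [-0.0, 1.0, 0.0], [-0.001, 0.0, -1.0]]
ft_force: [0.9, 0.4, 0.5]
opening: 0.899
grip_force: 0.0
t: 25.7
ee_pos: [0.5275, -0.0447, 0.2021]
ee_rot: [[-1.0, -0.001, 0.001], [-0.001, 1.0, 0.001], [-0.001, 0.001, -1.0]]
ft_force: [-0.5, 0.5, 0.6]
opening: 0.902
grip_force: 0.0
261 (((0.6157087087631226, 0.13322001695632935), 0.023504402488470078), np.float64(0.038532292433455906))
185 (((0.4664381742477417, 0.11014833301305771), 0.019586600363254547), np.float64(0.0497498771662519))
129 (((0.49204978346824646, 0.30248844623565674), 0.016618680208921432), np.float64(0.03215195154279282))
22 (((0.6363440752029419, -0.019665615633130074), 0.015891769900918007), np.float64(0.028772827737793993))
69 (((0.39008477330207825, -0.008433169685304165), 0.018297072499990463), np.float64(0.021421043491670178))
```

View pics/scene9.png

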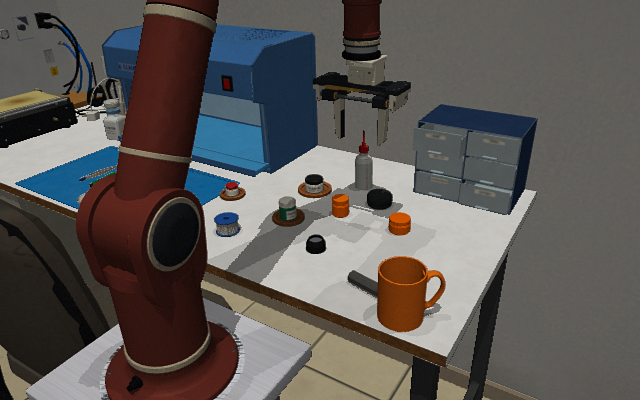

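All three jars are upright in their matching stands: (232,190), (288,208) and (314,185). The bystanders haven't moved and the arm is clear, so I'm handing in.

```bash
python3 -c "
from rig import arm
print(arm.finish_job())"
```

```text
the job is handed in; nothing more can be done
None
```

The grease, paste and flux jars are each upright and flat in the small, medium and large stand respectively, the solder reel, loupe and speaker were left where they stood, and I handed the job in at about 26 s of the 96 s allowed.

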